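# Turn the tube turret to the reader

## Robot

A 6-joint arm with a two-finger parallel gripper is mounted at the origin on a cart in front of the work surface, level with it; the furniture and walls round the work are solid. World frame = base frame: x ahead of the robot, y to its left, z up, the work surface at z = 0. Lengths are in m, angles in rad, forces in N, time in s.
With the tool pointing down it reaches from about 0.35 to 0.975 m from the base axis. Payload 4.9 kg.
Tool frame: the origin (TCP) lies between the finger pads; the fingertips stand 8 mm ahead of it and the grasp point (between the pads) lies 11 mm behind it; z points along the fingers, y is the direction in which the jaws open and shut (so a half turn about z gives the same grasp; the last joint's range is limited). The gripper opens to 85 mm and grips with 20 to 120 N. Pads are 22 mm wide; open, the fingers measure 114 mm over their backs; the gripper's body (76 mm by 85 mm) begins 54 mm behind the grasp point. The pads swing forward as they close: fully open they stand 13 mm farther back than shut.
Start: joints at [-1.296, 0.053, 1.613, -0, 1.476, -0.119], TCP at [0.24, -0.577, 0.211] pointing down, gripper open.
Joint ranges: [-3.01, 3.01], [-1.01, 2.22], [0.06, 2.58], [-1.02, 4.17], [0.09, 2.62], [-3.14, 3.14]. Speed limits (rad/s): [2.57, 2.57, 3.14, 3.14, 3.14, 3.14].

## Interface

Orientations are given as a rotation vector (axis times angle).
In Python, from station import ctrl gives the robot as it stands. The module is installed in compiled form; this text tells all that it offers.
- The arm moves only by the shell command python3 -m creep 'ROWS' [FORCE]. ROWS is JSON, a list of rows, each an object with "hand": the opening, from 0 (shut) to 1 (fully open); "translation": the shift along the tool's x, y, z in cm, a list of three; "delta_rot": the turn, a rotation vector about the tool's x, y, z in degrees, a list of three. A call has 1 to 8 rows; each row shifts and turns the commanded pose from where the row before left it, along the tool's axes as they then stand; what a row does not reach is not made up. A row lasts 1/8 s, in which the tool goes at most 62.5 mm and 10.7 degrees, less where a joint would pass 70% of its speed; a pose out of reach is approached as far as the arm can. A call with a gripper value outside its range is refused whole. The fingers move at their own pace and stop on an object; FORCE is the grip in N (left out, the last holds). Time passes only in rows, so rows that do not move let the fingers close. It gives the time, the measured TCP pose, the force and the opening at its end, in the units of the state.
- ctrl.get_obs(): the state, without advancing time (a new reading comes with each control period).
- ctrl.get_image(name): name is "scene" or "top" or "wrist"; returns (picture, depth): 400x640x3 uint8, red, green, blue; 400x640 float32, m along the optical axis (not along the pixel's ray), 0 where there is no reading.
- ctrl.calibration(name): a dict with "fx", "fy", "cx", "cy" (pixels), "T" (4x4, takes a point from camera to world coordinates). Camera axes: x right, y up, looking along -z (the intrinsics and any distortion apply to the point x, -y, -z); pixel columns grow to the right and rows downward; lengths in m; the calibration is good to about 2 mm. A picture is of the moment at which its call begins: read the wrist's pose just before it. calibration takes no time and is no camera call; for the wrist camera it gives the pose at the moment of the call.
- ctrl.finish_job(): hands the job in, once; it reports no verdict.
The state is a dict: "t": time; "q": joint angles; "dq": joint speeds; "effort": joint torques, N m; "tool_pos": TCP position; "tool_rot": TCP orientation; "contact_force": force on the tool from outside, world axes, zero at the start; "wrist_torque": the same for the moment, N m; "opening": finger opening in m.
Only numpy, scipy, OpenCV 4.12 (cv2) and the standard library are available. Lean on these libraries where they do the work, as an engineer would, in place of code of your own. Each camera call takes 0.05 s, during which the arm holds its last target.

## Task

Push the spokes of the tube turret round with a fingertip, either way, until the tube with the orange cap stands squarely in front of the lens of the white reader, then take the finger away. Push gently: grip and lift nothing, do not touch the tubes, and leave the bottles and the blue-lidded box where they stand.

Things in the scene. Friction and masses are not known exactly. Their poses are not given: they have to be found in the camera images.
- turret_axis (a point): point on the vertical axis of the tube turret, at the height of its spokes (175 mm above the bench). The turret is a white disc (154 mm across) on a grey round base, with an aluminium hub post that ends 191 mm above the bench; four grey sleeves hold three tubes (one sleeve is empty), their axes 60 mm from the turret's axis, at 45 degrees between the spokes. It turns freely either way about the vertical and stays where it is left; turning it takes about 1.5 N on a spoke
- turret (a joint): angle of the turret on its base, rad, growing anticlockwise seen from above; 0 at the start wherever it stands; it can turn almost two full turns each way
- reader_spot (a point): point where the axis of the tube to be read has to stand (60 mm from the turret's axis, straight in front of the reader's window). The x axis of this point points level from the turret's axis out to the reader
- reader_window (a point): centre of the green lens in the black window of the optical reader, 98 mm above the bench and 98 mm from the turret's axis; the lens looks at the turret's axis. The reader is a white box (48 x 46 mm, 117 mm high, fixed) beside the turret with a yellow arrow on its top that points at the turret's axis; the spokes and their knobs sweep above it
- spoke0 (a point): point on the centre line of spoke 0 of the turret, 95 mm from the axis and 175 mm above the bench. The spoke is a level steel rod 10 mm thick that sticks out of the hub to a black ball knob (22 mm across, centre 122 mm from the axis); the four spokes are 90 degrees apart, and nothing stands above them or, outside 75 mm from the axis, within 50 mm below them
- spoke1 (a point): point on the centre line of spoke 1 of the turret, 95 mm from the axis and 175 mm above the bench. The spoke is a level steel rod 10 mm thick that sticks out of the hub to a black ball knob (22 mm across, centre 122 mm from the axis); the four spokes are 90 degrees apart, and nothing stands above them or, outside 75 mm from the axis, within 50 mm below them
- spoke2 (a point): point on the centre line of spoke 2 of the turret, 95 mm from the axis and 175 mm above the bench. The spoke is a level steel rod 10 mm thick that sticks out of the hub to a black ball knob (22 mm across, centre 122 mm from the axis); the four spokes are 90 degrees apart, and nothing stands above them or, outside 75 mm from the axis, within 50 mm below them
- spoke3 (a point): point on the centre line of spoke 3 of the turret, 95 mm from the axis and 175 mm above the bench. The spoke is a level steel rod 10 mm thick that sticks out of the hub to a black ball knob (22 mm across, centre 122 mm from the axis); the four spokes are 90 degrees apart, and nothing stands above them or, outside 75 mm from the axis, within 50 mm below them
- tube_orange_mid (a point): point on the axis of a clear 15 ml tube with an orange cap, 60 mm above its tip (tube 119 mm long, 17 mm thick, cap 21 mm across, top 149 mm above the bench); it stands loose and upright in a sleeve of the turret
- tube_blue1_mid (a point): point on the axis of a clear 15 ml tube with a blue cap, 60 mm above its tip (tube 119 mm long, 17 mm thick, cap 21 mm across, top 149 mm above the bench); it stands loose and upright in a sleeve of the turret
- tube_blue2_mid (a point): point on the axis of a clear 15 ml tube with a blue cap, 60 mm above its tip (tube 119 mm long, 17 mm thick, cap 21 mm across, top 149 mm above the bench); it stands loose and upright in a sleeve of the turret
- small_bottle: small screw-cap glass bottle, 43 mm wide, 86 mm high; origin at the centre of its underside; a bystander, loose on the bench
- cuvette_box: white foam cuvette box with blue lid, 70 x 103 x 48 mm; origin at the centre of its underside; a bystander, loose on the bench
- wash_bottle: white wash bottle with red spout, 68 x 96 mm, 196 mm high; origin at the centre of its underside; a bystander, loose on the bench
Mind the look-alikes: they are no part of the job. What is shaped like the part that bears reader_spot but brown or pink is not meant.

How it is judged:
By the outcome, as a careful person would: the job done as asked, in the order asked, and still so for the second after the job is handed in, with the robot touching nothing.
It also fails if it takes over 58 s, if anything falls off the work surface, if the arm or the gripper's body presses on something with over 40 N, if the wrist force passes 120 N, or if a joint passes its speed limit or range.

## Working session

There is one attempt and no reset: what is moved stays moved. The work goes in short steps, Python scripts to look and compute and a shell command to move; the robot and the scene stay as the last step left them, time stands still between calls to the robot, and variables do not carry over. Pictures are saved under pics/ and viewed, and the job is handed in when it is done.

```bash
mkdir -p pics; python3 - <<'E'
from station import ctrl
import cv2,numpy as np
o=ctrl.get_obs();print(o['t'],o['tool_pos'],o['tool_rot'],o['opening'])
for n in ["scene","top"]:
    im,d=ctrl.get_image(n);cv2.imwrite(f'pics/{n}0.png',im[:,:,::-1]);np.savez(f'{n}0.npz',im=im,d=d)
    c=ctrl.calibration(n);print(n,c['fx'],c['fy'],c['cx'],c['cy'],{k:v for k,v in c.items() if k not in('fx','fy','cx','cy','T')});print(np.round(c['T'],3))
E
```

```text
0.0 [ 0.23962599 -0.57651101  0.20925773] [-3.07884152e+00 -6.14123103e-01  2.47351850e-04] 0.0851269663786068
scene 478.98039833683555 478.98039833683555 321.33495621892706 199.6431653091132 {}
[[-0.623  0.311 -0.718 -0.337]
 [-0.782 -0.264  0.564  0.662]
 [-0.014  0.913  0.408  0.606]
 [ 0.     0.     0.     1.   ]]
top 397.6424149912286 397.6424149912286 317.04407852749875 201.57633935954198 {}
[[ 0.029  0.99  -0.135  0.365]
 [-1.     0.028 -0.016 -0.018]
 [-0.012  0.136  0.991  1.26 ]
 [ 0.     0.     0.     1.   ]]
```

View pics/scene0.png

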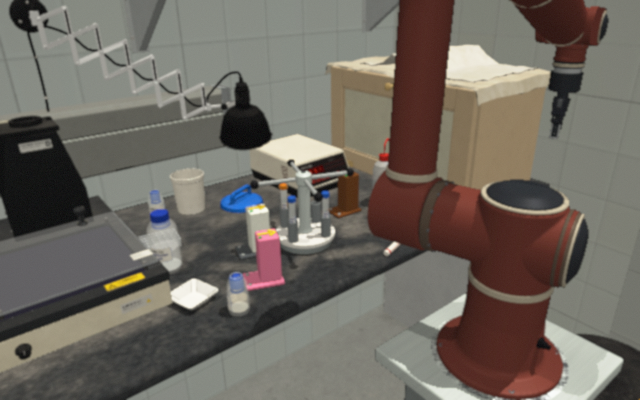

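View pics/top0.png

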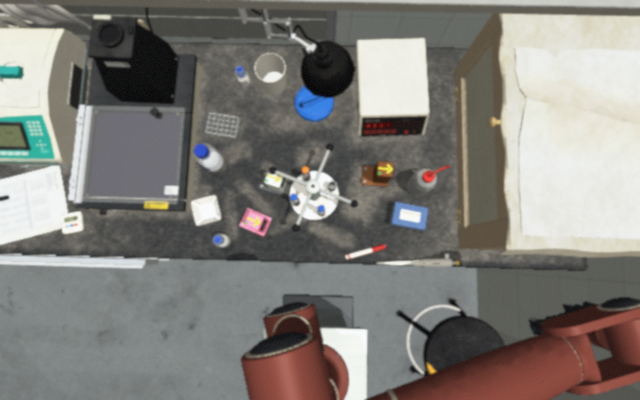

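```bash
python3 - <<'E'
import cv2
im=cv2.imread('pics/top0.png');cv2.imwrite('pics/top0c.png',cv2.resize(im[130:245,230:400],None,fx=4.7,fy=4.7,interpolation=cv2.INTER_CUBIC))
im=cv2.imread('pics/scene0.png');cv2.imwrite('pics/scene0c.png',cv2.resize(im[150:270,230:370],None,fx=5,fy=5,interpolation=cv2.INTER_CUBIC))
E
```

```text
(no output)
```

View pics/top0c.png

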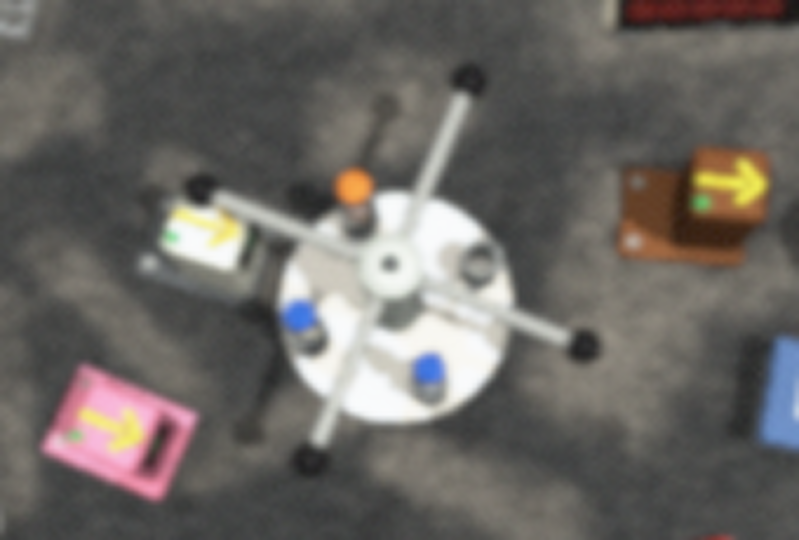

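View pics/scene0c.png

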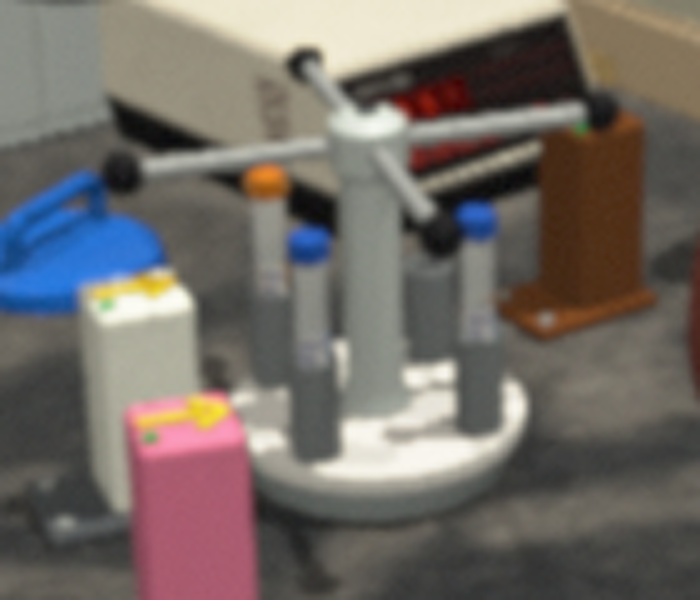

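```bash
cat > h.py <<'E'
import numpy as np,cv2
from station import ctrl
def ray(n,u,v,z,c=None):
    c=c or ctrl.calibration(n);T=c['T']
    d=T[:3,:3]@np.array([(u-c['cx'])/c['fx'],-(v-c['cy'])/c['fy'],-1.]);o=T[:3,3]
    return o+d*(z-o[2])/d[2]
def proj(n,p,c=None):
    c=c or ctrl.calibration(n);q=np.linalg.inv(c['T'])@np.append(p,1)
    return c['cx']+c['fx']*q[0]/-q[2], c['cy']-c['fy']*q[1]/-q[2]
def cents(mask,mn=4):
    n,l,s,c=cv2.connectedComponentsWithStats(mask.astype(np.uint8))
    return [(c[i],s[i,4]) for i in range(1,n) if s[i,4]>=mn]
E
python3 - <<'E'
from h import *
z=np.load('top0.npz');im=z['im'];hsv=cv2.cvtColor(im,cv2.COLOR_RGB2HSV);H,S,V=[hsv[:,:,i].astype(int) for i in range(3)]
roi=np.zeros(H.shape,bool);roi[130:245,230:400]=1
def P(name,m,zz):
    for c,a in cents(m&roi): print(name,np.round(c,1),a,np.round(ray('top',*c,zz),4))
P('orange',(H<16)&(S>170)&(V>170)&(np.arange(640)[None]<330),.149)
P('yellow',(H>20)&(H<35)&(S>110)&(V>150),.117)
P('blue',(H>105)&(H<125)&(S>150)&(V>120)&(np.arange(640)[None]<345),.149)
hub=ray('top',230+390/4.7,130+263/4.7,.191);print('hub',hub)
for k in [(468,80),(202,187),(584,345),(311,461)]:
    p=ray('top',230+(k[0])/4.7,130+k[1]/4.7,.175);d=p-hub;print('knob',np.round(p,4),np.hypot(*d[:2]),np.degrees(np.arctan2(d[1],d[0])))
K=[ray('top',230+(k[0])/4.7,130+k[1]/4.7,.175) for k in [(468,80),(202,187),(584,345),(311,461)]];print('mean',np.mean(K,0))
# white disc depth
E
```

```text
orange [304.4 168.8] 16 [0.61   0.0383 0.149 ]
yellow [386.4 168.4] 82 [ 0.6246 -0.2002  0.117 ]
yellow [278.1 178.1] 9 [0.5871 0.1161 0.117 ]
yellow [249.4 218.6] 5 [0.4658 0.1941 0.117 ]
yellow [256.8 221.8] 19 [0.4572 0.1721 0.117 ]
blue [293.1 197.1] 18 [0.5275 0.0676 0.149 ]
blue [320.5 208.1] 15 [ 0.4982 -0.0108  0.149 ]
hub [0.55346159 0.01123836 0.191     ]
knob [ 0.6684 -0.0315  0.175 ] 0.12262369505766994 -20.389521966455867
knob [0.599  0.1246 0.175 ] 0.12218061604058801 68.12448984415671
knob [ 0.5107 -0.1033  0.175 ] 0.1222693202267569 -110.46095906353081
knob [0.4383 0.054  0.175 ] 0.12283090634135185 159.63342830142795
mean [0.55410421 0.01095179 0.175     ]
```

White reader: top px (273,181). The pink (256,221) and brown (378,173) look-alikes aren't meant. The crop shows the white one, with the yellow arrow pointing at the hub. The orange cap is at (304,169) and the hub at (313,186). I'll shut the hand and approach high, then refine the reader's bearing with the wrist camera.

```bash
python3 -m creep '[{"hand":0,"translation":[0,0,-5],"delta_rot":[0,0,0]},{"hand":0,"translation":[3.4,-3.6,-5],"delta_rot":[0,0,0]},{"hand":0,"translation":[3.4,-3.6,0],"delta_rot":[0,0,0]},{"hand":0,"translation":[3.4,-3.6,0],"delta_rot":[0,0,0]},{"hand":0,"translation":[3.4,-3.6,0],"delta_rot":[0,0,0]},{"hand":0,"translation":[3.4,-3.6,0],"delta_rot":[0,0,0]},{"hand":0,"translation":[3.4,-3.6,0],"delta_rot":[0,0,0]},{"hand":0,"translation":[3.4,-3.6,0],"delta_rot":[0,0,0]}]'
python3 - <<'E'
from h import *
o=ctrl.get_obs();print(o['t'],o['tool_pos'],o['tool_rot'],o['opening'],o['q'])
im,d=ctrl.get_image('wrist');cv2.imwrite('pics/w1.png',im[:,:,::-1])
c=ctrl.calibration('wrist');print(c['fx'],c['cx'],c['cy']);print(np.round(c['T'],3));print(proj('wrist',[.58,.125,.117]),proj('wrist',[.5537,.011,.19]))
E
```

```text
t: 1.1
tool_pos: [0.3611, -0.2566, 0.3044]
tool_rot: [-3.081, -0.614, 0.0]
contact_force: [0.2, -0.1, 0.1]
opening: -0.0001
1.1 [ 0.36105615 -0.25662957  0.30439745] [-3.08054521e+00 -6.13822794e-01  1.96693933e-04] -0.00011333774154366397 [-7.86335236e-01 -4.36329194e-01  1.88348454e+00  1.67776129e-04
  1.69491301e+00  3.91118130e-01]
301.95510781861896 320.0557717783492 201.040567158654
[[ 0.388  0.89   0.241  0.423]
 [-0.922  0.375  0.099 -0.227]
 [-0.002 -0.26   0.966  0.468]
 [ 0.     0.     0.     1.   ]]
(np.float64(22.399307704275884), np.float64(-210.59818991988143)) (np.float64(82.5285315153219), np.float64(-192.13750393246178))
```

View pics/w1.png

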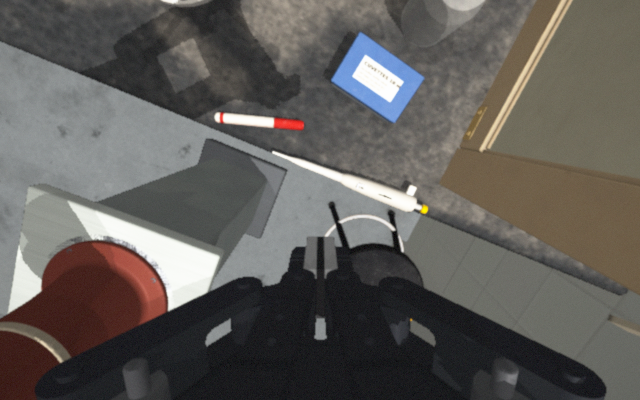

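```bash
python3 -m creep '[{"hand":0,"translation":[2.92,-3.22,0],"delta_rot":[0,0,-5.85]},{"hand":0,"translation":[3.24,-2.91,0],"delta_rot":[0,0,-5.85]},{"hand":0,"translation":[3.51,-2.56,0],"delta_rot":[0,0,-5.85]},{"hand":0,"translation":[3.76,-2.19,0],"delta_rot":[0,0,-5.85]},{"hand":0,"translation":[3.96,-1.8,0],"delta_rot":[0,0,-5.85]},{"hand":0,"translation":[4.12,-1.38,0],"delta_rot":[0,0,-5.85]},{"hand":0,"translation":[4.24,-0.96,0],"delta_rot":[0,0,-5.85]},{"hand":0,"translation":[4.3,-0.5,0],"delta_rot":[0,0,-5.85]}]'
python3 - <<'E'
from h import *
import pickle
o=ctrl.get_obs();print(o['t'],o['tool_pos'],o['tool_rot'],o['q'])
c=ctrl.calibration('wrist')
im,d=ctrl.get_image('wrist');cv2.imwrite('pics/w2.png',im[:,:,::-1]);pickle.dump((im,d,c),open('w2.pkl','wb'))
E
```

```text
t: 2.15
tool_pos: [0.4781, 0.0704, 0.3045]
tool_rot: [-2.58, -1.792, 0.001]
contact_force: [0.5, 0.2, 0.2]
opening: -0.0001
2.15 [0.47809817 0.07040656 0.30449502] [-2.58015382e+00 -1.79218859e+00  6.65899365e-04] [-7.82380641e-03 -3.31152162e-01  1.80536296e+00 -1.84297294e-04
  1.66777131e+00  3.48762320e-01]
```

View pics/w2.png

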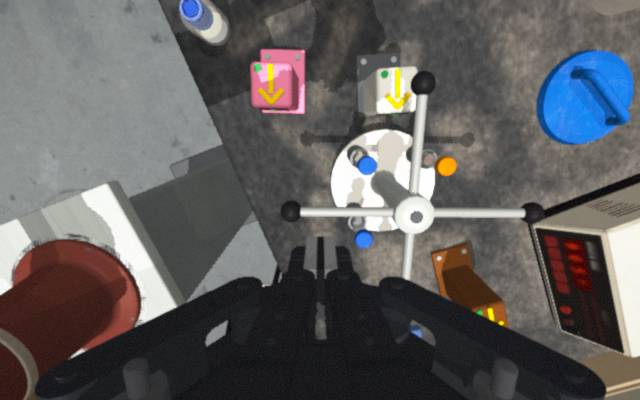

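```bash
python3 - <<'E'
import cv2
im=cv2.imread('pics/w2.png');cv2.imwrite('pics/w2c.png',cv2.resize(im[40:140,340:450],None,fx=6,fy=6,interpolation=cv2.INTER_CUBIC))
E
```

```text
(no output)
```

View pics/w2c.png

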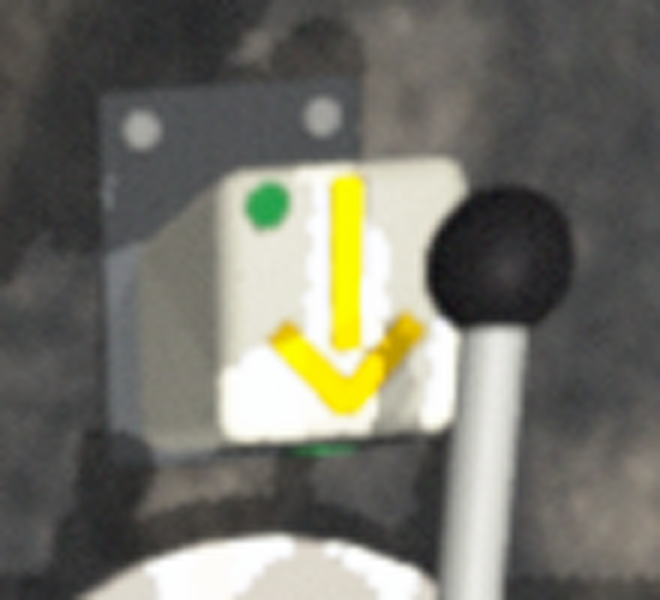

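```bash
python3 - <<'E'
from h import *
import pickle
im,d,c=pickle.load(open('w2.pkl','rb'))
ang=lambda v:np.degrees(np.arctan2(v[1],v[0]))
W=lambda x,y,z:ray('wrist',340+x/6,40+y/6,z,c)
hub=ray('wrist',414,214,.191,c);print('hub',hub)
K=[ray('wrist',u,v,.175,c) for u,v in [(423.5,82.5),(291,211),(533,212.5)]]
for k in K:print('knob',k,np.hypot(*(k-hub)[:2]),ang(k-hub))
ax=(K[1]+K[2])/2;print('axis',ax)
t,h=W(347,180,.117),W(345,408,.117);print('arrow',t,h,ang(t-h))
C=[W(225,172,.117),W(462,160,.117),W(222,440,.117),W(455,430,.117)];m=np.mean(C,0);print('box',m)
print([np.linalg.norm(C[i]-C[j]) for i,j in((0,1),(2,3),(0,2),(1,3))],'edge',ang(C[0]-C[2]),ang(C[1]-C[3]),ang(C[0]-C[1])-90,ang(C[2]-C[3])-90)
for a in(hub,ax):print('brg box',ang(m-a),np.linalg.norm((m-a)[:2]),'brg arrow mid',ang((t+h)/2-a))
hsv=cv2.cvtColor(im,cv2.COLOR_RGB2HSV);H,S,V=[hsv[:,:,i].astype(int) for i in range(3)]
for cc,a in cents((H<16)&(S>170)&(V>170)&(np.arange(640)[None]>430)&(np.arange(400)[:,None]<190),20):
  p=ray('wrist',*cc,.146,c);print('or',cc,a,p,ang(p-hub),ang(p-ax))
for cc,a in cents((H>105)&(H<125)&(S>150)&(V>120),20):
  p=ray('wrist',*cc,.146,c);print('bl',cc,a,p,ang(p-hub),ang(p-ax))
E
```

```text
hub [0.55416953 0.01816619 0.191     ]
knob [0.59945609 0.1294533  0.175     ] 0.12014863618158884 67.85690078991027
knob [0.44124948 0.05821472 0.175     ] 0.1198116086720463 160.47230088211106
knob [ 0.67102655 -0.02918584  0.175     ] 0.1260863935305695 -22.058449093911705
axis [0.55613802 0.01451444 0.175     ]
arrow [0.59652973 0.15062037 0.117     ] [0.58501605 0.11317257 0.117     ] 72.90945489793121
box [0.58954486 0.13103349 0.117     ]
[np.float64(0.04235780003217514), np.float64(0.04321761102507043), np.float64(0.046160386353996365), np.float64(0.04640885880787858)] edge 71.74228640098636 72.80565815573478 72.25110309577741 71.92215751135424
brg box 72.5977523522558 0.11828119701640392 brg arrow mid 72.15956127992177
brg box 74.00202574143376 0.12121347209075366 brg arrow mid 73.56071915867709
bl [189.91810345   7.59482759] 232 [0.42101653 0.26958352 0.146     ] 117.9061187923031 117.91216860963053
bl [584.77652439  95.71402439] 3280 [0.75845574 0.06019491 0.146     ] 11.625506598638498 12.723229812202142
bl [366.61133603 165.00404858] 247 [0.53038467 0.07033278 0.146     ] 114.51016113001143 114.76755616871239
bl [363.46724891 239.1441048 ] 229 [ 0.50051295 -0.00943596  0.146     ] -152.77769306338996 -156.70481269209705
```

The reader bears about 72.6° from the axis (box edges 72.2°, arrow 72.9°). Orange is at about 24.2°, so the turret needs about +48.5° anticlockwise. The finger is beside the near spoke (159°), on its clockwise side, so I'll descend and check.

```bash
python3 -m creep '[{"hand":0,"translation":[0,0,3.5],"delta_rot":[0,0,0]},{"hand":0,"translation":[0,0,3.5],"delta_rot":[0,0,0]},{"hand":0,"translation":[0,0,3.5],"delta_rot":[0,0,0]},{"hand":0,"translation":[0,0,1.8],"delta_rot":[0,0,0]},{"hand":0,"translation":[0,0,1.5],"delta_rot":[0,0,0]},{"hand":0,"translation":[0,0,0],"delta_rot":[0,0,0]}]'
python3 - <<'E'
from h import *
for n in('wrist','scene'):
    im,d=ctrl.get_image(n);cv2.imwrite(f'pics/{n}3.png',im[:,:,::-1])
    if n=='scene':cv2.imwrite('pics/scene3c.png',cv2.resize(im[130:270,220:370,::-1],None,fx=4,fy=4,interpolation=cv2.INTER_CUBIC))
E
```

```text
t: 2.95
tool_pos: [0.4776, 0.0691, 0.1663]
tool_rot: [-2.583, -1.787, 0.002]
contact_force: [-0.2, -0.4, 0.3]
opening: 0.0
```

View pics/wrist3.png

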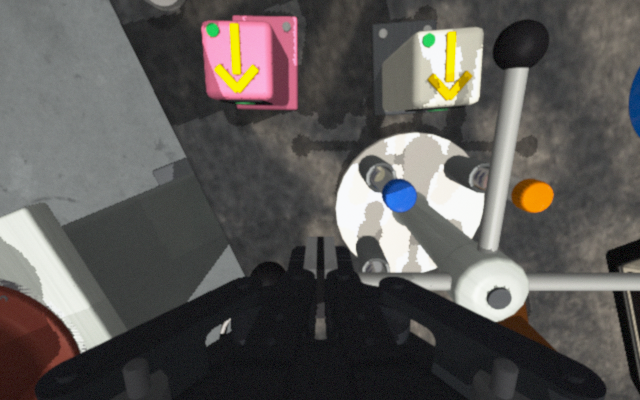

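View pics/scene3c.png

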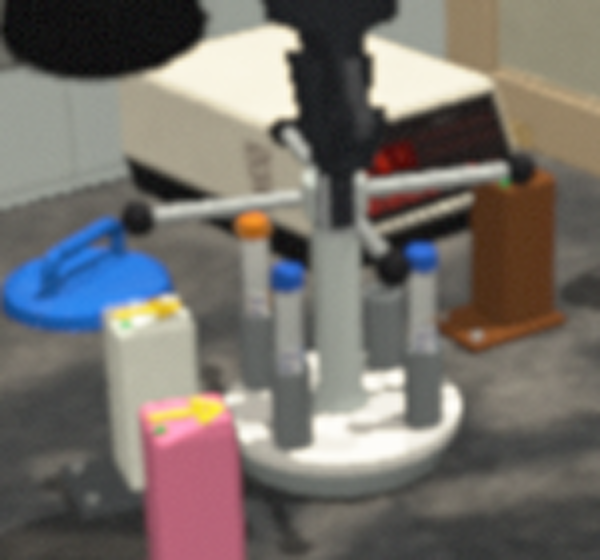

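```bash
python3 -m creep '[{"hand":0,"translation":[-0.4,0.3,0],"delta_rot":[0,0,0]},{"hand":0,"translation":[-0.3,0,0],"delta_rot":[0,0,0]},{"hand":0,"translation":[-0.2,0,0],"delta_rot":[0,0,0]},{"hand":0,"translation":[-0.47,-0.07,0],"delta_rot":[0,0,-3]},{"hand":0,"translation":[-0.47,-0.07,0],"delta_rot":[0,0,-3]},{"hand":0,"translation":[-0.47,-0.07,0],"delta_rot":[0,0,-3]},{"hand":0,"translation":[-0.47,-0.07,0],"delta_rot":[0,0,-3]},{"hand":0,"translation":[0,0,0],"delta_rot":[0,0,0]}]'
cat > look.py <<'E'
import sys
from h import *
import pickle
k=sys.argv[1]
o=ctrl.get_obs();print(o['t'],np.round(o['tool_pos'],4),o['contact_force'])
R=cv2.Rodrigues(np.array(o['tool_rot']))[0];print('yaw',np.degrees(np.arctan2(R[1,0],R[0,0])))
c=ctrl.calibration('wrist');im,d=ctrl.get_image('wrist');cv2.imwrite(f'pics/w{k}.png',im[:,:,::-1]);pickle.dump((im,d,c),open(f'w{k}.pkl','wb'))
if len(sys.argv)>2:
    im,d=ctrl.get_image('top');cv2.imwrite(f'pics/t{k}.png',im[:,:,::-1]);cv2.imwrite(f'pics/t{k}c.png',cv2.resize(im[130:245,230:400,::-1],None,fx=4.7,fy=4.7,interpolation=cv2.INTER_CUBIC))
E
python3 look.py 4
```

```text
t: 4.05
tool_pos: [0.4696, 0.0422, 0.167]
tool_rot: [2.384, 2.046, 0.0]
contact_force: [-0.5, 0.5, -0.3]
opening: 0.0001
4.05 [0.4696 0.0422 0.167 ] [-0.48785193  0.48111856 -0.25209467]
yaw 81.29593597843859
```

View pics/w4.png

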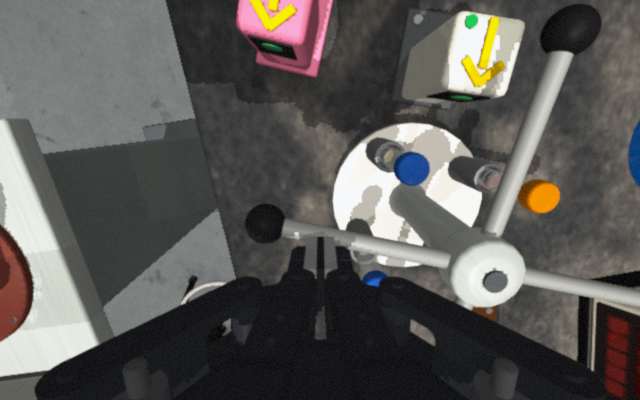

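```bash
cat > k.py <<'E'
import sys,pickle
from h import *
im,d,c=pickle.load(open(sys.argv[1],'rb'))
for a in sys.argv[2:]:
    u,v,z=map(float,a.split(','));p=ray('wrist',u,v,z,c);q=p-[.555,.0125,0];print(a,np.round(p,4),np.round(np.hypot(q[0],q[1]),4),np.degrees(np.arctan2(q[1],q[0])), 'depth',d[int(v),int(u)])
E
python3 k.py w4.pkl 266,223,.175 571,29,.175 487,275,.191
python3 - <<'E'
from h import *
for n in('top','scene'):
    im,d=ctrl.get_image(n)
    s=im[130:245,230:400,::-1] if n=='top' else im[130:270,220:370,::-1]
    cv2.imwrite(f'pics/{n}5.png',cv2.resize(s,None,fx=4,fy=4,interpolation=cv2.INTER_CUBIC))
E
```

```text
266,223,.175 [0.4414 0.0583 0.175 ] 0.1225 158.0687214906446 depth 0.15406717
571,29,.175 [0.5993 0.1298 0.175 ] 0.1254 69.32430077248627 depth 0.13210335
487,275,.191 [0.5516 0.0185 0.191 ] 0.0069 119.43982071573524 depth 0.15390958
```

View pics/top5.png

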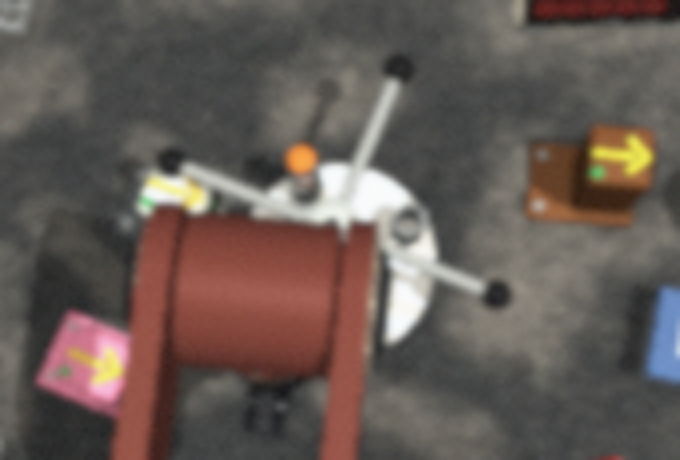

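View pics/scene5.png

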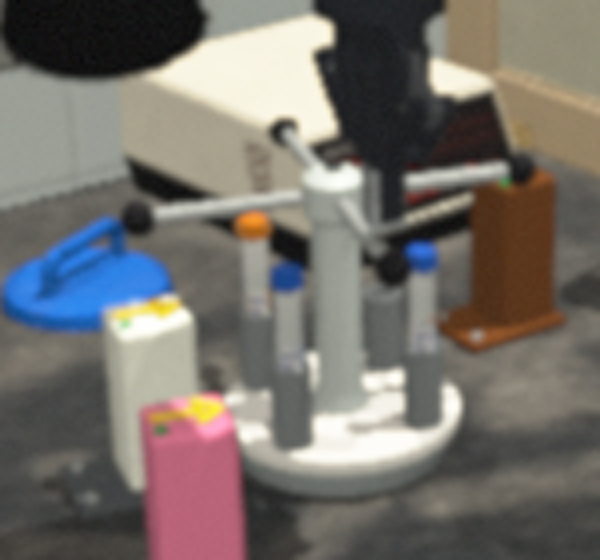

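```bash
python3 - <<'E'
from h import *
import pickle
im,d,c=pickle.load(open('w4.pkl','rb'))
o=ctrl.get_obs();p=np.array(o['tool_pos']);R=cv2.Rodrigues(np.array(o['tool_rot']))[0]
for dz in(-.02,0,.008):
  q=p+R@[0,0,dz];print(dz,q,proj('wrist',q,c))
def pt(u,v):
    T=c['T'];Z=d[v,u];return T[:3,:3]@np.array([(u-c['cx'])/c['fx']*Z,-(v-c['cy'])/c['fy']*Z,-Z])+T[:3,3]
for u in(285,312,328,365):
  print('col',u)
  for v in range(222,290,4):
    w=pt(u,v);print(v,round(float(d[v,u]),3),np.round(w,3),'tool',np.round(R.T@(w-p),3),im[v,u])
cv2.imwrite('pics/w4c.png',cv2.resize(im[190:300,240:400,::-1],None,fx=5,fy=5,interpolation=cv2.INTER_CUBIC))
E
```

```text
-0.02 [0.46968789 0.04246    0.18699022] (np.float64(322.00760891028864), np.float64(251.50228636234345))
0 [0.46969091 0.04246173 0.16699022] (np.float64(321.7545460610905), np.float64(236.82396812058374))
0.008 [0.46969212 0.04246242 0.15899022] (np.float64(321.66828477084766), np.float64(231.8205838856372))
col 285
222 0.161 [0.452 0.058 0.178] tool [ 0.013 -0.02  -0.011] [116 116 112]
226 0.16 [0.452 0.056 0.179] tool [ 0.011 -0.02  -0.012] [134 135 132]
230 0.161 [0.452 0.054 0.179] tool [ 0.009 -0.02  -0.012] [138 138 134]
234 0.16 [0.451 0.052 0.18 ] tool [ 0.007 -0.02  -0.013] [117 115 113]
238 0.355 [ 0.418 -0.02  -0.   ] tool [-0.069 -0.042  0.167] [79 78 75]
242 0.356 [ 0.417 -0.025 -0.   ] tool [-0.074 -0.042  0.167] [78 78 74]
246 0.357 [ 0.416 -0.029  0.   ] tool [-0.079 -0.042  0.167] [77 75 73]
250 0.358 [ 0.415 -0.034  0.   ] tool [-0.084 -0.042  0.167] [79 75 73]
254 0.359 [ 0.414 -0.039  0.   ] tool [-0.089 -0.043  0.167] [76 73 69]
258 0.362 [ 0.413 -0.045 -0.001] tool [-0.095 -0.043  0.168] [85 84 77]
262 0.362 [ 0.412 -0.05   0.   ] tool [-0.1   -0.043  0.166] [
[... 3355 characters left out ...]
tool [-0.003  0.023 -0.012] [175 176 172]
254 0.245 [ 0.499 -0.002  0.106] tool [-0.04   0.035  0.061] [133 132 130]
258 0.237 [ 0.498 -0.002  0.113] tool [-0.04   0.034  0.054] [103 103 102]
262 0.234 [ 0.497 -0.003  0.117] tool [-0.041  0.034  0.05 ] [128 128 125]
266 0.228 [ 0.496 -0.003  0.124] tool [-0.041  0.033  0.043] [109 110 105]
270 0.224 [ 0.495 -0.004  0.128] tool [-0.042  0.032  0.039] [115 110 109]
274 0.219 [ 0.495 -0.004  0.133] tool [-0.043  0.032  0.034] [74 78 96]
278 0.21 [ 0.493 -0.003  0.142] tool [-0.041  0.03   0.025] [16 43 85]
282 0.207 [ 0.493 -0.004  0.145] tool [-0.042  0.03   0.022] [19 46 94]
286 0.112 [0.486 0.046 0.231] tool [ 0.006  0.016 -0.064] [27 25 29]
```

View pics/w4c.png

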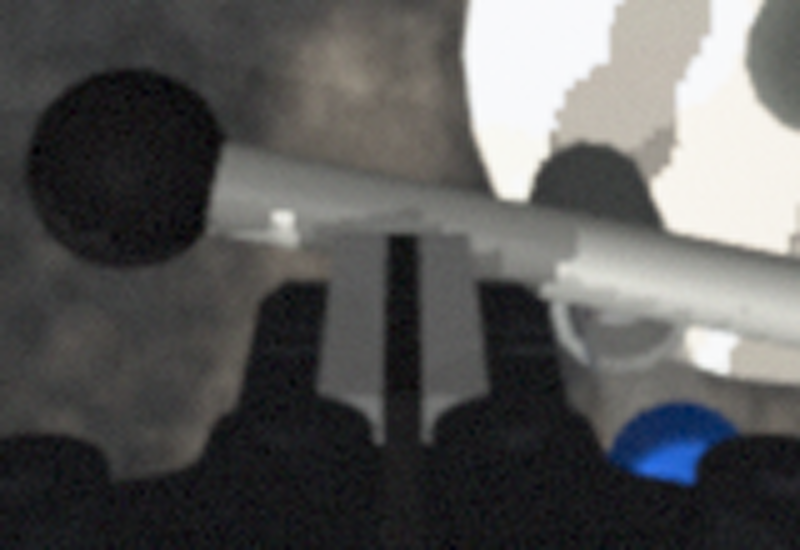

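```bash
python3 - <<'E'
from h import *
for p in([.4776,.0691],[.4697,.0425]):
  for z in(.159,.167,.18,.193,.22):
    u,v=proj('scene',[*p,z]);print(p,z,round(u,1),round(v,1),'crop4',round((u-220)*4),round((v-130)*4))
im=cv2.imread('pics/scene3.png');cv2.imwrite('pics/s3z.png',cv2.resize(im[140:210,270:340],None,fx=8,fy=8,interpolation=cv2.INTER_CUBIC))
E
```

```text
[0.4776, 0.0691] 0.159 304.9 198.8 crop4 340 275
[0.4776, 0.0691] 0.167 304.8 195.6 crop4 339 262
[0.4776, 0.0691] 0.18 304.6 190.4 crop4 338 242
[0.4776, 0.0691] 0.193 304.5 185.1 crop4 338 220
[0.4776, 0.0691] 0.22 304.1 174.0 crop4 336 176
[0.4697, 0.0425] 0.159 316.1 196.8 crop4 384 267
[0.4697, 0.0425] 0.167 316.0 193.7 crop4 384 255
[0.4697, 0.0425] 0.18 315.9 188.5 crop4 384 234
[0.4697, 0.0425] 0.193 315.8 183.2 crop4 383 213
[0.4697, 0.0425] 0.22 315.6 172.2 crop4 382 169
```

View pics/s3z.png

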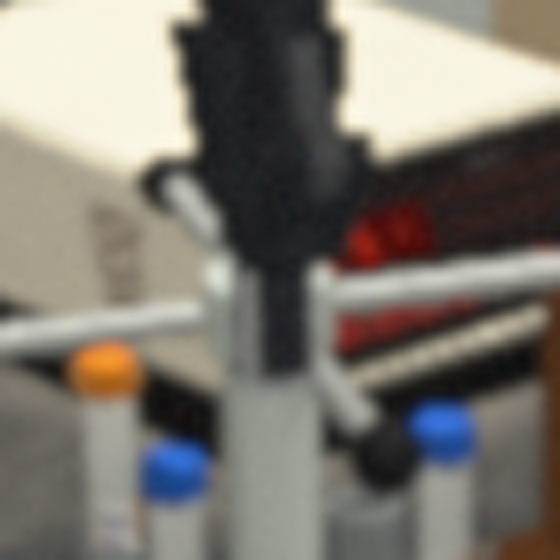

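Both views agree that the real fingertip ends at z≈0.19, about 22 mm behind the reported TCP, so the finger passed above the spoke and the turret hasn't moved. I'll check clearance, back off and go lower.

```bash
python3 - <<'E'
from h import *
import pickle
im,d,c=pickle.load(open('w4.pkl','rb'))
o=ctrl.get_obs();p=np.array(o['tool_pos']);R=cv2.Rodrigues(np.array(o['tool_rot']))[0]
T=c['T'];v,u=np.mgrid[0:400,0:640];Z=d.astype(float)
P=np.stack([(u-c['cx'])/c['fx']*Z,-(v-c['cy'])/c['fy']*Z,-Z],-1)@T[:3,:3].T+T[:3,3]
Q=(P-p)@R
m=(Z>0)&(Z<.16)&(v>235)&(im.max(2)<75)&(Q[...,2]<-.02)
for lo in range(-9,10):
    s=m&(Q[...,1]>lo*.01)&(Q[...,1]<=lo*.01+.01)
    if s.any():print(lo,'cm: max tool z',Q[...,2][s].max().round(3),s.sum())
E
python3 -m creep '[{"hand":0,"translation":[0.47,0.07,0],"delta_rot":[0,0,3]},{"hand":0,"translation":[0.47,0.07,0],"delta_rot":[0,0,3]},{"hand":0,"translation":[0.47,0.07,0],"delta_rot":[0,0,3]},{"hand":0,"translation":[0.47,0.07,0],"delta_rot":[0,0,3]},{"hand":0,"translation":[0.7,0,0],"delta_rot":[0,0,0]},{"hand":0,"translation":[0.7,0,0],"delta_rot":[0,0,0]},{"hand":0,"translation":[0,0,0],"delta_rot":[0,0,0]}]'; python3 look.py 6
```

```text
-7 cm: max tool z -0.103 244
-6 cm: max tool z -0.091 2888
-5 cm: max tool z -0.079 4750
-4 cm: max tool z -0.066 4461
-3 cm: max tool z -0.062 2717
-2 cm: max tool z -0.027 4834
-1 cm: max tool z -0.025 5453
0 cm: max tool z -0.025 5725
1 cm: max tool z -0.029 3918
2 cm: max tool z -0.064 2997
3 cm: max tool z -0.068 5191
4 cm: max tool z -0.08 4273
5 cm: max tool z -0.093 2319
6 cm: max tool z -0.105 41
8 cm: max tool z -0.023 31
t: 5.08
tool_pos: [0.4817, 0.0736, 0.1669]
tool_rot: [-2.582, -1.789, 0.0]
contact_force: [0.7, 0.4, 0.3]
opening: -0.0
5.075 [0.4817 0.0736 0.1669] [0.67418618 0.35952431 0.25598568]
yaw 69.4277107071873
```

View pics/w6.png

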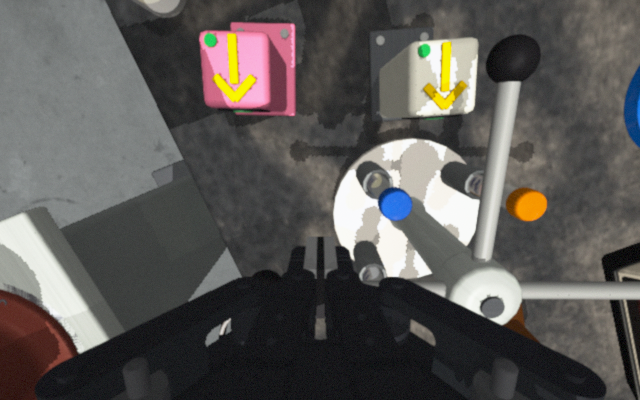

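```bash
python3 -m creep '[{"hand":0,"translation":[0,0,1.5],"delta_rot":[0,0,0]},{"hand":0,"translation":[0,0,1.0],"delta_rot":[0,0,0]},{"hand":0,"translation":[0,0,0.6],"delta_rot":[0,0,0]},{"hand":0,"translation":[-0.5,0,0],"delta_rot":[0,0,0]},{"hand":0,"translation":[-0.5,0,0],"delta_rot":[0,0,0]},{"hand":0,"translation":[-0.3,0,0],"delta_rot":[0,0,0]},{"hand":0,"translation":[0,0,0],"delta_rot":[0,0,0]}]'; python3 look.py 7
```

```text
t: 6.0
tool_pos: [0.4772, 0.0607, 0.1363]
tool_rot: [2.583, 1.787, 0.001]
contact_force: [-0.1, -0.4, 0.0]
opening: -0.0002
6.0 [0.4772 0.0607 0.1363] [-0.07303517 -0.35710805  0.04849253]
yaw 69.33428178225607
```

View pics/w7.png

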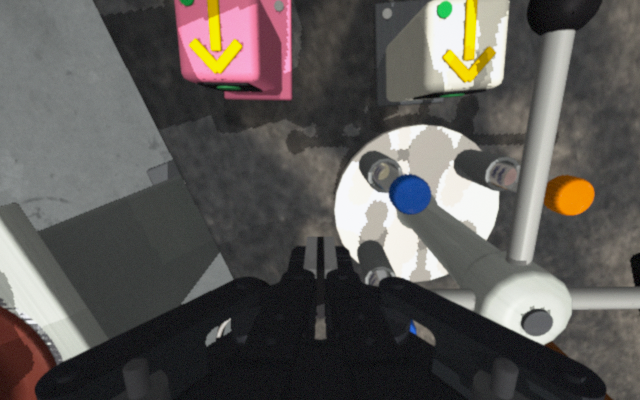

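```bash
python3 -m creep '[{"hand":0,"translation":[-0.2,0,0],"delta_rot":[0,0,0]},{"hand":0,"translation":[-0.47,-0.07,0],"delta_rot":[0,0,-3]},{"hand":0,"translation":[-0.47,-0.07,0],"delta_rot":[0,0,-3]},{"hand":0,"translation":[-0.47,-0.07,0],"delta_rot":[0,0,-3]},{"hand":0,"translation":[-0.47,-0.07,0],"delta_rot":[0,0,-3]},{"hand":0,"translation":[0,0,0],"delta_rot":[0,0,0]}]'; python3 look.py 8
```

```text
t: 6.8
tool_pos: [0.4684, 0.0416, 0.1361]
tool_rot: [2.383, 2.047, 0.0]
contact_force: [-0.2, 0.9, -0.6]
opening: 0.0
6.8 [0.4684 0.0416 0.1361] [-0.18519864  0.94830354 -0.56389775]
yaw 81.30873311891594
```

View pics/w8.png

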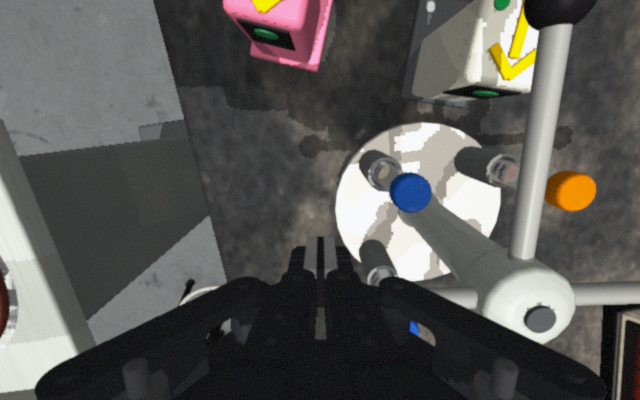

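The turret now turns with the finger.

```bash
python3 -m creep '[{"hand":0,"translation":[-0.47,-0.07,0],"delta_rot":[0,0,-3]},{"hand":0,"translation":[-0.47,-0.07,0],"delta_rot":[0,0,-3]},{"hand":0,"translation":[-0.47,-0.07,0],"delta_rot":[0,0,-3]},{"hand":0,"translation":[-0.47,-0.07,0],"delta_rot":[0,0,-3]},{"hand":0,"translation":[-0.47,-0.07,0],"delta_rot":[0,0,-3]},{"hand":0,"translation":[-0.47,-0.07,0],"delta_rot":[0,0,-3]},{"hand":0,"translation":[-0.47,-0.07,0],"delta_rot":[0,0,-3]},{"hand":0,"translation":[-0.47,-0.07,0],"delta_rot":[0,0,-3]}]'; python3 -m creep '[{"hand":0,"translation":[-0.47,-0.07,0],"delta_rot":[0,0,-3]},{"hand":0,"translation":[-0.47,-0.07,0],"delta_rot":[0,0,-3]},{"hand":0,"translation":[0,0,0],"delta_rot":[0,0,0]}]'; python3 look.py 9 t
```

```text
t: 7.85
tool_pos: [0.4642, 0.0047, 0.136]
tool_rot: [-1.903, -2.499, -0.001]
contact_force: [0.4, 1.1, 0.8]
opening: 0.0
t: 8.22
tool_pos: [0.4654, -0.0051, 0.1358]
tool_rot: [-1.773, -2.593, 0.001]
contact_force: [-0.2, -0.6, 0.1]
opening: -0.0001
8.225 [ 0.4654 -0.0051  0.1358] [-0.18889686 -0.55448354  0.09473139]
yaw 111.28381863792718
```

View pics/w9.png

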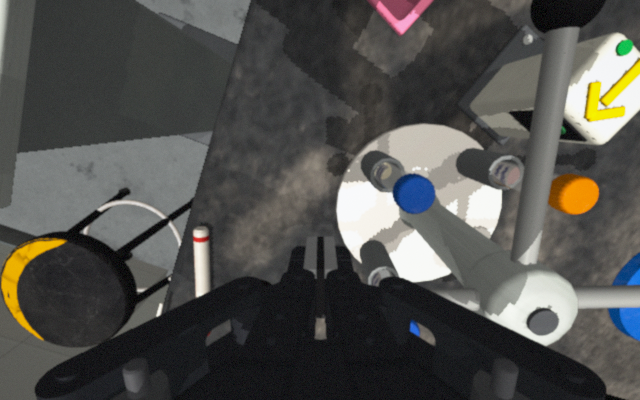

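View pics/t9c.png

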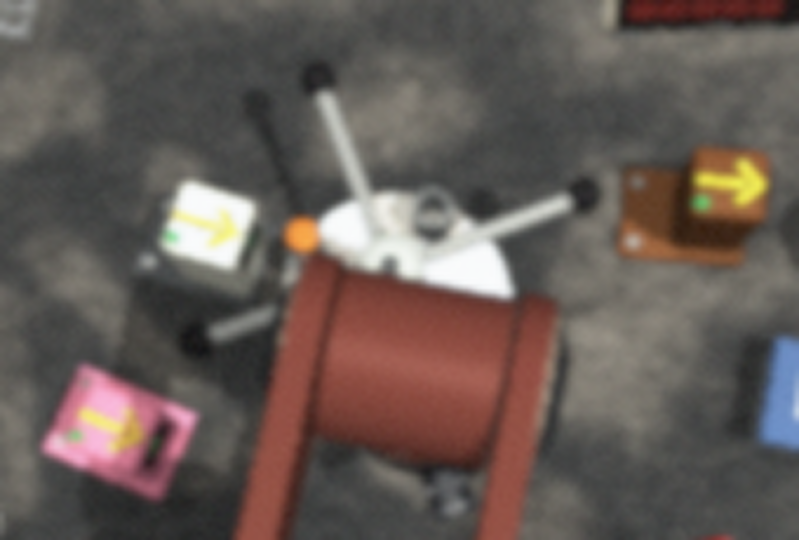

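```bash
cat > m.py <<'E'
import sys
from h import *
ang=lambda v:np.degrees(np.arctan2(v[1],v[0]))
W=lambda s,z:ray('top',230+s[0]/4.7,130+s[1]/4.7,z)
ax=np.array([.5540,.0111])
if __name__=='__main__':
    for k in sys.argv[1].split(' '):
        p=W(eval(k),.175)[:2];print('knob',p,ang(p-ax),ang(p-ax)%90)
    im=cv2.imread(sys.argv[2])[:,:,::-1];hsv=cv2.cvtColor(im,cv2.COLOR_RGB2HSV);H,S,V=[hsv[:,:,i].astype(int) for i in range(3)]
    roi=np.zeros(H.shape,bool);roi[130:245,230:330]=1
    for c,a in cents((H<16)&(S>170)&(V>170)&roi): p=ray('top',*c,.149)[:2];print('orange',c,p,ang(p-ax),np.linalg.norm(p-ax))
    m=(V>175)&(S<70)|((H>20)&(H<35)&(S>60)&(V>150));m&=roi;m[:,286:]=0;m[200:]=0
    m=cv2.morphologyEx(m.astype(np.uint8),cv2.MORPH_CLOSE,np.ones((3,3)))
    cs,_=cv2.findContours(m,cv2.RETR_EXTERNAL,cv2.CHAIN_APPROX_NONE);c=max(cs,key=cv2.contourArea)
    r=cv2.minAreaRect(c);b=cv2.boxPoints(r);P=[ray('top',*q,.117)[:2] for q in b];ctr=np.mean(P,0)
    print('box',r,ctr,'bearing',ang(ctr-ax),np.linalg.norm(ctr-ax),'edges',[round(ang(P[(i+1)%4]-P[i]),1) for i in range(4)],[round(np.linalg.norm(P[(i+1)%4]-P[i]),4) for i in range(4)])
E
python3 m.py "(319,77) (584,193) (197,338)" pics/t9.png
python3 - <<'E'
import cv2
im=cv2.imread('pics/t9.png');cv2.imwrite('pics/t9z.png',cv2.resize(im[160:200,255:305],None,fx=12,fy=12,interpolation=cv2.INTER_CUBIC))
E
```

```text
knob [0.6679205  0.05758382] 22.197294665705314 22.197294665705314
knob [ 0.60143581 -0.10180354] -67.21055448599807 22.789445514001926
knob [0.50854881 0.12354047] 112.0097654288395 22.0097654288395
orange [293.14285714 179.42857143] [0.57817503 0.06937437] 67.46895855653243 0.06308988874469935
box ((273.8073425292969, 177.6422119140625), (16.66617774963379, 15.5167875289917), 16.699243545532227) [0.58817002 0.12877319] bearing 73.80772477627391 0.12253395641596555 edges [np.float64(-13.8), np.float64(-105.4), np.float64(165.9), np.float64(74.7)] [np.float64(0.0461), np.float64(0.0493), np.float64(0.0459), np.float64(0.0491)]
```

View pics/t9z.png

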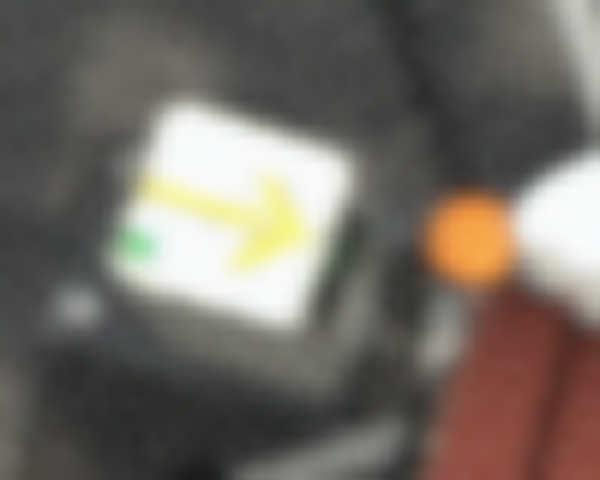

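```bash
python3 -m creep '[{"hand":0,"translation":[-0.32,-0.05,0],"delta_rot":[0,0,-2]},{"hand":0,"translation":[-0.32,-0.05,0],"delta_rot":[0,0,-2]},{"hand":0,"translation":[-0.16,-0.02,0],"delta_rot":[0,0,-1]},{"hand":0,"translation":[-0.1,-0.01,0],"delta_rot":[0,0,-0.6]},{"hand":0,"translation":[0,0,0],"delta_rot":[0,0,0]}]'; python3 look.py 10 t
```

```text
t: 8.95
tool_pos: [0.4677, -0.0137, 0.1358]
tool_rot: [-1.643, -2.678, 0.0]
contact_force: [-0.5, 0.5, -0.1]
opening: 0.0002
8.95 [ 0.4677 -0.0137  0.1358] [-0.48558191  0.47100646 -0.07450023]
yaw 116.94723288060686
```

View pics/t10c.png

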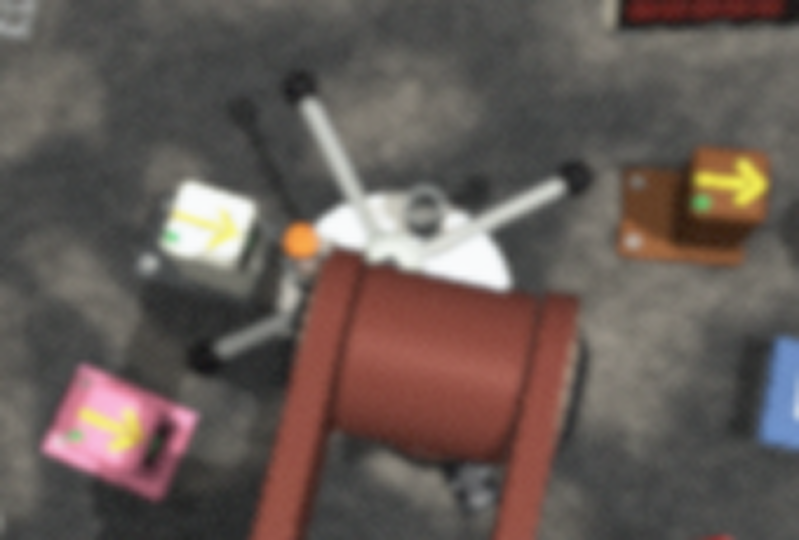

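```bash
python3 m.py "(299,86) (576,177) (205,355)" pics/t10.png; python3 -m creep '[{"hand":0,"translation":[0.5,0,0],"delta_rot":[0,0,0]},{"hand":0,"translation":[1,0,0],"delta_rot":[0,0,0]},{"hand":0,"translation":[0,0,-2.5],"delta_rot":[0,0,0]},{"hand":0,"translation":[0,0,-4],"delta_rot":[0,0,0]},{"hand":0,"translation":[0,0,-5],"delta_rot":[0,0,0]},{"hand":0,"translation":[0,0,-5],"delta_rot":[0,0,0]},{"hand":0,"translation":[0,0,0],"delta_rot":[0,0,0]}]'; python3 look.py 11 t
```

```text
knob [0.6620785  0.06933914] 28.318433716156076 28.318433716156076
knob [ 0.61097705 -0.09690935] -62.18747320423736 27.812526795762643
knob [0.49863252 0.11839658] 117.29476798367944 27.294767983679435
orange [292.71428571 180.78571429] [0.57421981 0.07044609] 71.18550325520434 0.0626960845583982
box ((273.8073425292969, 177.6422119140625), (16.66617774963379, 15.5167875289917), 16.699243545532227) [0.58817002 0.12877319] bearing 73.80772477627391 0.12253395641596555 edges [np.float64(-13.8), np.float64(-105.4), np.float64(165.9), np.float64(74.7)] [np.float64(0.0461), np.float64(0.0493), np.float64(0.0459), np.float64(0.0491)]
t: 9.93
tool_pos: [0.4629, -0.0003, 0.3067]
tool_rot: [1.637, 2.67, 0.006]
contact_force: [-0.0, 0.9, 0.3]
opening: -0.0001
9.925 [ 4.629e-01 -3.000e-04  3.067e-01] [-0.03506625  0.90852523  0.29914904]
yaw 116.98316877349016
```

View pics/w11.png

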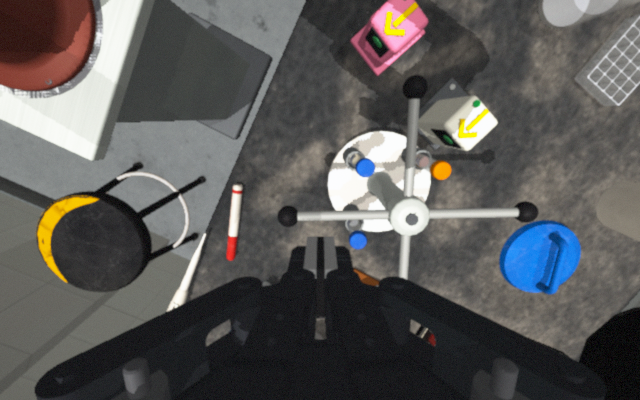

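View pics/t11c.png

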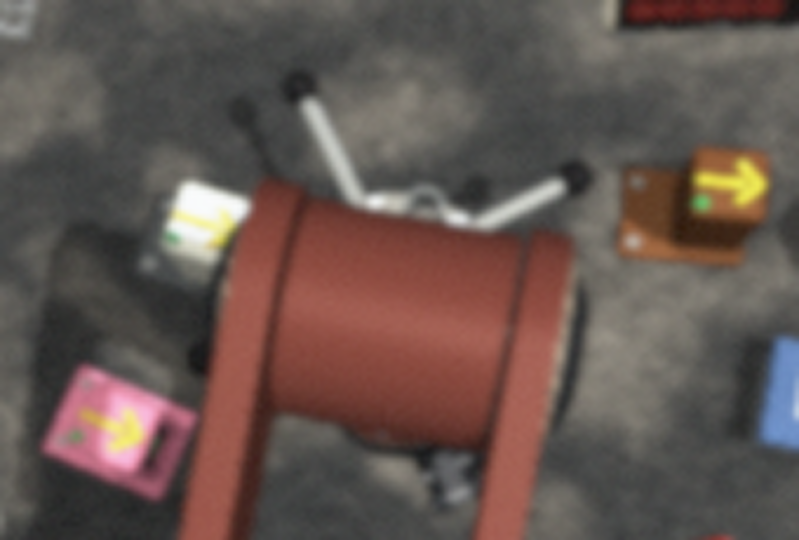

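```bash
python3 -m creep '[{"hand":0,"translation":[1.3,3.3,-1],"delta_rot":[0,0,0]},{"hand":0,"translation":[1.3,3.3,-1],"delta_rot":[0,0,0]},{"hand":0,"translation":[1.3,3.3,0],"delta_rot":[0,0,0]},{"hand":0,"translation":[0,0,0],"delta_rot":[0,0,0]},{"hand":0,"translation":[0,0,0],"delta_rot":[0,0,0]}]'; python3 look.py 12 
```

```text
t: 10.65
tool_pos: [0.5306, 0.079, 0.3191]
tool_rot: [-1.641, -2.676, 0.003]
contact_force: [-0.2, 0.6, -0.4]
opening: 0.0002
10.65 [0.5306 0.079  0.3191] [-0.15108937  0.63837948 -0.3698782 ]
yaw 116.97160080252445
```

View pics/w12.png

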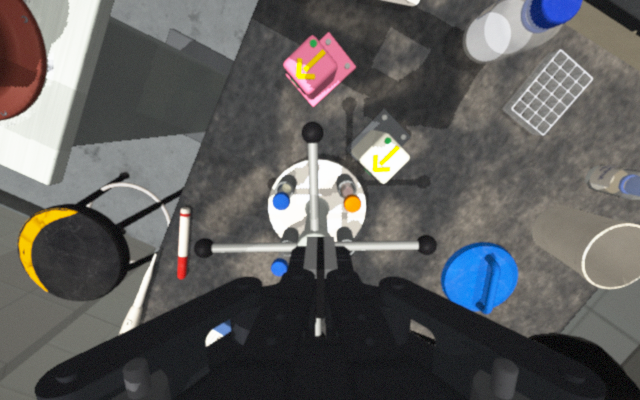

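```bash
python3 - <<'E'
import cv2
im=cv2.imread('pics/w12.png');cv2.imwrite('pics/w12c.png',cv2.resize(im[100:260,260:430],None,fx=4.5,fy=4.5,interpolation=cv2.INTER_CUBIC)[:600])
cv2.imwrite('pics/w12d.png',cv2.resize(im[105:190,340:420],None,fx=7,fy=7,interpolation=cv2.INTER_CUBIC))
E
```

```text
(no output)
```

View pics/w12d.png

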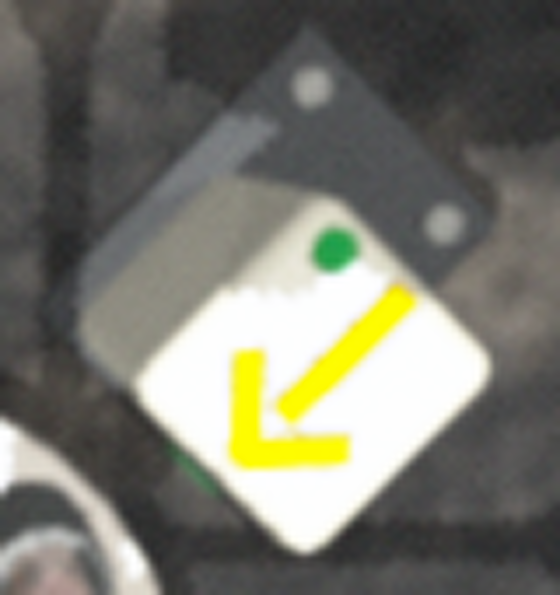

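View pics/w12c.png

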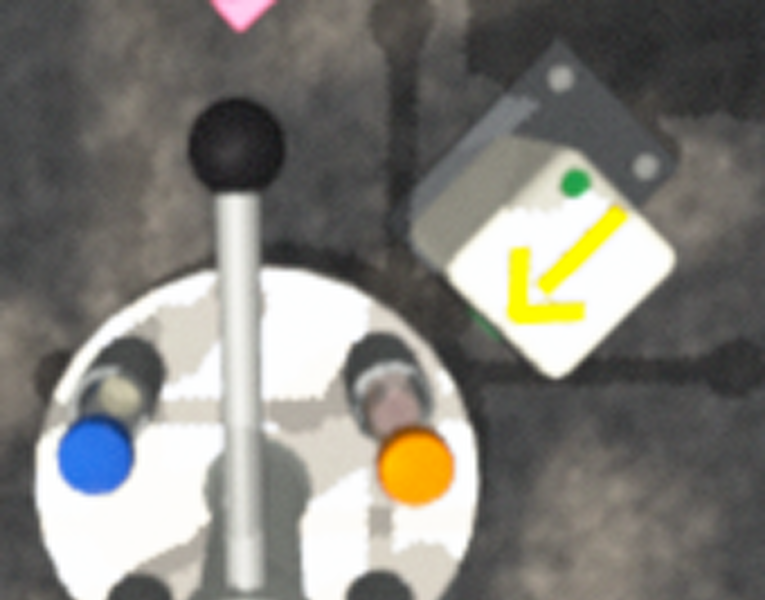

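```bash
python3 - <<'E'
from h import *
import pickle
im,d,c=pickle.load(open('w12.pkl','rb'))
ang=lambda v:np.degrees(np.arctan2(v[1],v[0]))
r=lambda u,v,z:ray('wrist',u,v,z,c)[:2]
D=lambda x,y,z:r(340+x/7,105+y/7,z)
kt,kl,kr=r(312.2,132.3,.175),r(204,248,.175),r(427,245,.175)
ax=(kl+kr)/2;print('axis',ax,'knob top',ang(kt-ax)%90,np.linalg.norm(kt-ax),'line',ang(kr-kl)%90,np.linalg.norm(kr-kl))
C=[D(320,190,.117),D(492,368,.117),D(305,555,.117),D(135,382,.117)]
m=np.mean(C,0);print('box',m,'bearing',ang(m-ax),np.linalg.norm(m-ax))
print('edges',ang(C[0]-C[3]),ang(C[1]-C[2]),ang(C[0]-C[1])-90,ang(C[3]-C[2])-90,[np.linalg.norm(C[i]-C[i-1]) for i in range(4)])
t,h=D(403,293,.117),D(237,460,.117);print('arrow',ang(t-h),'brg',ang((t+h)/2-ax))
b1,b2=D(312,88,.008),D(445,222,.008);print('bolts',ang(b1-b2)-90,'brg',ang((b1+b2)/2-ax))
p=r(260+415/4.5,100+465/4.5,.149);q=r(260+95/4.5,100+454/4.5,.149);print('orange',p,ang(p-ax),np.linalg.norm(p-ax),'blue',ang(q-ax))
E
```

```text
axis [0.55596442 0.01470204] knob top 28.13370716300237 0.12270273688833326 line 27.848606657066636 0.24550212683716927
box [0.58974697 0.13184259] bearing 73.91279048306606 0.12191460221715873
edges 74.05035362069623 74.25398844089746 73.28092725713358 72.46440640959844 [np.float64(0.044176349179188), np.float64(0.0433341694552031), np.float64(0.04479881043336523), np.float64(0.043506146890445435)]
arrow 73.80762642202116 brg 73.45052009983627
bolts 74.31079785933701 brg 73.17070180755377
orange [0.5744367  0.07129666] 71.92349415890655 0.059532982204804595 blue 158.1720017603792
```

The spokes put the orange tube's sleeve at about 73.0° and the cap reads 71.9°. The reader's bearing averages 73.6°, so the tube is within about 1° (roughly 1 mm). The finger is well clear, so I'm handing in.

```bash
python3 - <<'E'
from station import ctrl
o=ctrl.get_obs();print(o['t'],o['tool_pos'],o['contact_force']);print(ctrl.finish_job())
E
```

```text
10.7 [0.53065502 0.07877402 0.31959099] [ 0.34115794 -0.84052231  0.98256041]
the job is handed in; nothing more can be done
None
```

I pushed the near spoke about 49° anticlockwise with the shut fingertips, so the orange-capped tube now stands in front of the white reader's lens. Then I drew the finger back and up, clear of everything, and handed the job in at 10.7 s.

**Last checks:** the spokes put the orange tube's sleeve at 73.0° and the reader at about 73.6°. The cap itself read 71.9° from the wrist camera and 71.2° from the top camera before I withdrew. That makes the remaining error about 0.5–2.5°, or roughly 0.5–2.5 mm at the tube. I did not nudge it further.

**What disagreed:**
- **Fingertip height:** the real fingertip ended about 22 mm behind the reported tool point, not 8 mm ahead of it. My first push therefore passed over the spoke without moving the turret. I backed off, went 31 mm lower and pushed again.
- **Camera offset:** the top and wrist cameras differ by about 4 mm on where the turret's axis is, so I compared bearings within each view.

**Contact:** force readings, taken at the end of each move, stayed at about 1.4 N or less. No move went near the bottles or the blue-lidded box, and the fingertip stayed above the tube caps by my measurements. I did not measure the bystanders' positions again at the end.

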